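# Release the stop cam and close the board fixture

## Robot

A 7-joint arm with a two-finger parallel gripper is mounted at the origin on the work surface. World frame = base frame: x ahead of the robot, y to its left, z up, the work surface at z = 0. Lengths are in m, angles in rad, forces in N, time in s.
With the tool pointing down it reaches from about 0.425 to 0.95 m from the base axis. Payload 4.7 kg.
Tool frame: the origin (TCP) lies between the finger pads; the fingertips stand 25 mm ahead of it and the grasp point (between the pads) lies 6 mm ahead of it; x points along the fingers, z is the direction in which the jaws open and shut, and the axes are right-handed (so a half turn about x gives the same grasp; the last joint's range is limited). The gripper opens to 85 mm and grips with 20 to 120 N. Pads are 22 mm wide; open, the fingers measure 114 mm over their backs; the gripper's body (76 mm by 85 mm) begins 54 mm behind the grasp point. The pads swing forward as they close: fully open they stand 13 mm farther back than shut.
Start: joints at [1.079, 0.469, -0.049, 1.532, 0.024, 1.141, -0.082], TCP at [0.301, -0.604, 0.256] pointing down, gripper open.
Joint ranges: [-2.59, 2.59], [-0.33, 1.99], [-1.39, 1.29], [0.1, 2.45], [-1.04, 4.18], [0.21, 1.99], [-2.66, 2.66]. Speed limits (rad/s): [2.57, 2.57, 3.14, 3.14, 3.14, 3.14, 3.14].

## Interface

Orientations are given as a 3x3 rotation matrix whose columns are the frame's x, y, z axes.
In Python, from rig import * gives the robot as it stands. Calls block until the motion is done:
- movep(position, orientation): joint-space move of the TCP to a pose.
- move_l(position, attitude=None, feed=0.15, until_force=None): straight line of the TCP; attitude=None keeps the orientation; feed is the mean speed in m/s. With until_force (N) it stops when the force on the tool has changed by that much, and returns True; else False.
- move_joints(angles): joint-space move.
- command_gripper(opening, newtons=None): finger opening in m; newtons is the grip in N (None keeps the last); returns when the fingers have stopped.
- sleep(seconds).
- inverse_kinematics(position, orientation): joint angles nearest the present ones, or None.
- sense(): the state.
- camera(name): name is "scene" or "side" or "wrist"; returns (picture, depth): 480x640x3 uint8, red, green, blue; 480x640 float32, m along the optical axis (not along the pixel's ray), 0 where there is no reading.
- camera_params(name): a dict with "K" (3x3 intrinsics, pixels), "dist" ([k1, k2, p1, p2, k3] as OpenCV has them; the pictures are not rectified), "position" and "rotation" of the camera in the world; the wrist camera has in their place "tool_from_camera" (4x4, takes a point from camera to tool coordinates, whose origin is the TCP and whose axes are the tool frame's). Camera axes: x right, y down, z forward; pixel columns grow to the right and rows downward; lengths in m; the calibration is good to about 2 mm. A picture is of the moment at which its call begins: read the wrist's pose just before it. camera_params takes no time and is no camera call.
A pose or a line that the arm cannot do raises Unreachable and nothing moves.
- finish_job(): hands the job in, once; it reports no verdict.
The state is a dict: "time_s": time; "joint_pos": joint angles; "qd": joint speeds; "joint_efforts": joint torques, N m; "position": TCP position; "tcp_rot": TCP orientation; "wrist_force": force on the tool from outside, world axes, zero at the start; "ft_torque": the same for the moment, N m; "finger_gap": finger opening in m.
Only numpy, scipy, OpenCV 4.12 (cv2) and the standard library are available. Lean on these libraries where they do the work, as an engineer would, in place of code of your own. Each camera call takes 0.05 s, during which the arm holds its last target. There are 200 camera calls.

## Task

Get the circuit board held in the repair fixture: with the outside of the fingers push the cam's handle round until the cam is at its low point (handle pointing straight back, opposite to the slide's travel), and only then push the follower slide forward by its upright tab until the board is closed snugly between the moving jaw and the fixed jaw. Only push: grasp and lift nothing, do not touch the board itself with the fingers, leave the cam at its low point, leave the other things on the bench where they are, and finish clear of the fixture.

Things in the scene. Friction and masses are not known exactly. Their poses are not given: they have to be found in the camera images.
- fixture: Board-holding fixture, fixed: dark plate 250 x 180 x 12 mm. Origin at bench height. Its x = forward direction of the slide, y = left, z up. In its frame the plate covers x -150..100, y -65..115 mm; fixed jaw face at x 75 (80 wide, top 32 mm above bench); guide strips 5 mm high at y +-33; cam pivot at x 21, y 80. Only the push tab and the cam's lever and pin rise above 32 mm.
- slide (a joint): Slide travel, m: 0 fully back, positive forward (fixture +x); starts 0 to 0.012; about 0.040 when the board is closed between the jaws. It carries the moving jaw (52 mm wide, top 28 mm above bench), a steel follower arm reaching 106 mm to the left (top 29 mm) whose front face meets the cam's rim, and an upright push tab. Friction about 2 N; stays where left.
- slide_tab (a point): Middle of the rear face of the slide's upright push tab, 45 mm above the bench; moves with the slide (fixture x = -90 mm when the slide reads 0). Tab: 40 mm wide across the travel, 10 mm thick, from 15 to 60 mm above the bench. Press this rear face to push the slide forward (fixture +x).
- cam (a joint): Angle of the eccentric stop cam (disc 52 mm, 12 mm off-centre), rad. 0 = low point: thin side faces the follower arm, handle points straight back (fixture -x). Positive = clockwise from above. Range -0.7..2.8, no stop at 0. Starts 1.5..2.5 (handle to the left or forward); turn it counter-clockwise to 0. Elsewhere its rim blocks the slide. Friction 0.12 N m (2 N at the pin); stays where left.
- cam_pin (a point): Centre of the upright handle pin at the end of the cam's lever, 55 mm above the bench. Pin: 14 mm diameter, from 37 to 72 mm above the bench, 60 mm from the cam's axis. Push it sideways to turn the cam.
- cam_axis (a point): The cam's vertical pivot axis, 37 mm above the bench (top of the lever). The direction from here to cam_pin is the handle's direction. The lever bar is 12 mm wide, 30 to 37 mm above the bench; the cam disc lies below it, top at 29 mm.
- board_mid (a point): Centre of the loose circuit board: 70 mm (along fixture x) x 56 x 4 mm, with 2 mm flat parts on top. It lies on the plate (centre 14 mm above the bench) between the jaws, 10 to 18 mm short of the fixed jaw; closed home its centre is at fixture x = 40 mm. The moving jaw pushes it along; fingers are not to touch it.
- spool: bystander, to be left where it is: small solder spool standing on its end, 42 mm diameter, 25 mm tall, beside the fixture; origin at the centre of its underside
- jar: bystander, to be left where it is: squat jar, 40 mm diameter, 34 mm tall, at the fixture's rear left; origin at the centre of its underside
- driver: bystander, to be left where it is: small screwdriver lying beside the fixture's right edge, 140 mm long along its own x; origin at its underside, mid-length
- phone: bystander, to be left where it is: phone lying face up, 150 x 72 x 9 mm; origin at the centre of its underside
- meter: bystander, to be left where it is: multimeter lying face up, 150 x 80 x 45 mm; origin at the centre of its underside
- cutters: bystander, to be left where it is: side cutters with two handles lying flat, 140 x 62 x 14 mm; origin at the pivot, on the underside
- tray: bystander, to be left where it is: small-parts tray with four compartments, 100 x 70 x 22 mm; origin at the centre of its underside
Not all that is in view belongs to the job. What is meant by the part that bears board_mid is not blue, and is the larger of those in its own colour.

How it is judged:
On the way, in this order (a step that is already met when the one before it is completed fails the run):
1. the cam is turned to its low point while the slide is still back (value of joint cam between -0.3 and 0.3 rad and value of joint slide below 0.018 m), for 0.2 s.
2. the slide is pushed forward until the board is closed between the jaws (value of joint cam between -0.3 and 0.3 rad and value of joint slide above 0.0375 m and x of board_mid in the frame of fixture above 0.038 m), for 0.2 s.
At the end, for the whole second after the job is handed in: The cam is within 0.3 rad of its low point, the slide is at 37.5 mm or more of its travel (40 mm is fully closed on the board), the board lies flat on the fixture with its far edge within 2 mm of the fixed jaw, and the slide is at rest (all of step 2 and z of board_mid in the frame of fixture below 0.017 m and velocity of joint slide between -0.005 and 0.005 m/s); the robot touches nothing.
It fails at once if the slide is pushed forward (past 18 mm) while the cam is more than 0.3 rad from its low point (value of joint slide above 0.018 m and (value of joint cam above 0.3 rad or value of joint cam below -0.3 rad)).
It fails at once if the board is lifted off the fixture (z of board_mid in the frame of fixture above 0.022 m).
It fails at once if the fingers touch the board (contact force between the fingers and board above 1 N).
It fails at once if another thing on the bench is moved more than 20 mm (distance of any of spool, jar, driver, phone, meter, cutters, tray from where it was at the start of the episode above 0.02 m).
It also fails if it takes over 51 s, if anything falls off the work surface, if the arm or the gripper's body presses on something with over 40 N, if the wrist force passes 120 N, or if a joint passes its speed limit or range.

## Working session

There is one attempt and no reset: what is moved stays moved. The work goes in short steps, each a Python script; the robot and the scene stay as the last script left them, time stands still between calls to the robot, and variables do not carry over. Pictures are saved under pics/ and viewed, about 8 in all and at most 12, crops included, and the job is handed in when it is done.

```bash
ls; mkdir -p pics; python3 - <<'E'
from rig import *
import cv2, numpy as np
for n in ("scene","side"):
    im,d=camera(n); p=camera_params(n)
    cv2.imwrite(f"pics/{n}0.png",im[:,:,::-1]); np.savez(f"{n}0.npz",im=im,d=d,**p)
    print(n,p,(d>0).mean())
print(sense()["time_s"])
E
```

```text
pics
scene {'K': array([[569.64380389,   0.        , 314.38986653],
       [  0.        , 569.64380389, 241.74369323],
       [  0.        ,   0.        ,   1.        ]]), 'dist': array([-0.05118969,  0.        ,  0.        ,  0.        ,  0.        ]), 'position': array([1.36632232, 0.57004368, 0.69373152]), 'rotation': array([[-0.55821483,  0.44469097, -0.70046138],
       [ 0.82961006,  0.28697169, -0.47895135],
       [-0.01197275, -0.84846755, -0.52911196]])} 0.9869889322916666
side {'K': array([[570.41887393,   0.        , 322.32761947],
       [  0.        , 570.41887393, 238.4309401 ],
       [  0.        ,   0.        ,   1.        ]]), 'dist': array([-0.02901528,  0.        ,  0.        ,  0.        ,  0.        ]), 'position': array([0.45773056, 0.9938646 , 0.78759368]), 'rotation': array([[-0.9927453 , -0.07674747,  0.09255588],
       [-0.11987417,  0.57206764, -0.81139928],
       [ 0.00932462, -0.81660788, -0.57711751]])} 0.99599609375
0.1
```

View pics/scene0.png

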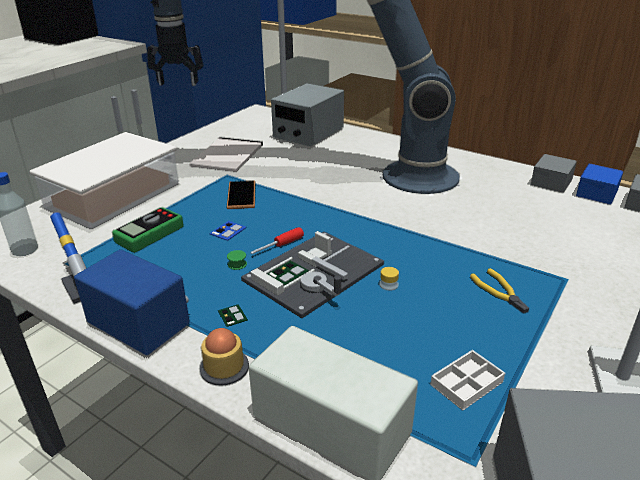

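View pics/side0.png

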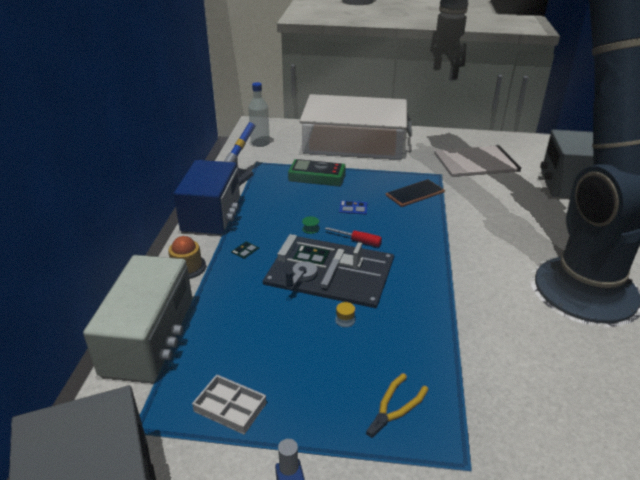

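The scene view shows the fixture at about (312,272), with the tab near (322,243) and the lever and pin near (335,290). The lever points left or forward. Three things could be the board: blue at (228,230), small green at (232,315), and the larger green one at (290,272) between the jaws. The last fits, being non-blue and the larger of the two greens. Next I'll take a wrist view from above to measure and confirm this.

```bash
cat > h.py <<'E'
from rig import *
import cv2, numpy as np
def ray(p,uv):
    uv=np.asarray(uv,float).reshape(-1,1,2)
    r=cv2.undistortPoints(uv,p["K"],p["dist"]).reshape(-1,2)
    return np.c_[r,np.ones(len(r))]@p["rotation"].T
def onplane(p,uv,z):
    r=ray(p,uv); return p["position"]+r*((z-p["position"][2])/r[:,2])[:,None]
def wrist():
    s=sense(); im,d=camera("wrist"); p=dict(camera_params("wrist")); T=p["tool_from_camera"]
    R=np.array(s["tcp_rot"]); p["rotation"]=R@T[:3,:3]; p["position"]=np.array(s["position"])+R@T[:3,3]
    return im,d,p
E
python3 - <<'E'
from h import *
for n,uvs in (("scene",[(384,263),(304,313),(242,278),(322,235),(322,300),(336,292)]),("side",[(394,253),(376,302),(265,287),(285,236)])):
    p=dict(np.load(n+"0.npz")); print(n,onplane(p,uvs,.012).round(3).tolist())
print(camera_params("wrist")); s=sense(); print(np.array(s["tcp_rot"]).round(3).tolist())
E
```

```text
scene [[0.454, 0.125, 0.012], [0.685, 0.078, 0.012], [0.662, -0.094, 0.012], [0.43, -0.049, 0.012], [0.633, 0.085, 0.012], [0.597, 0.094, 0.012]]
side [[0.413, -0.061, 0.012], [0.447, 0.112, 0.012], [0.68, 0.095, 0.012], [0.671, -0.095, 0.012]]
{'K': array([[413.86186694,   0.        , 321.49957419],
       [  0.        , 413.86186694, 238.52007587],
       [  0.        ,   0.        ,   1.        ]]), 'dist': array([-0.00649146,  0.        ,  0.        ,  0.        ,  0.        ]), 'tool_from_camera': array([[ 1.62228484e-03, -2.58295841e-01,  9.66064504e-01,
        -1.17625196e-01],
       [-1.60756630e-03, -9.66065201e-01, -2.58293328e-01,
         6.51268369e-02],
       [ 9.99997392e-01, -1.13398739e-03, -1.98246062e-03,
         6.03034816e-04],
       [ 0.00000000e+00,  0.00000000e+00,  0.00000000e+00,
         1.00000000e+00]])}
[[-0.001, 0.895, 0.447], [0.002, 0.447, -0.895], [-1.0, -0.0, -0.002]]
```

```bash
python3 - <<'E'
from h import *
R=np.array([[0,1,0],[0,0,-1],[-1,0,0.]])
print(np.linalg.det(R))
movep([0.58,0.01,0.27],R); 
im,d,p=wrist(); cv2.imwrite("pics/w0.png",im[:,:,::-1]); np.savez("w0.npz",im=im,d=d,**p)
s=sense();print(s["time_s"],np.round(s["joint_pos"],2),s["position"],s["wrist_force"],p["position"])
E
```

```text
1.0
2.55 [ 0.21  0.33 -0.39  1.73  0.14  1.11 -1.79] [0.58013379 0.00883221 0.26988953] [ 0.23327193 -0.52838192  0.43183544] [0.64555183 0.00813832 0.38751451]
```

View pics/w0.png

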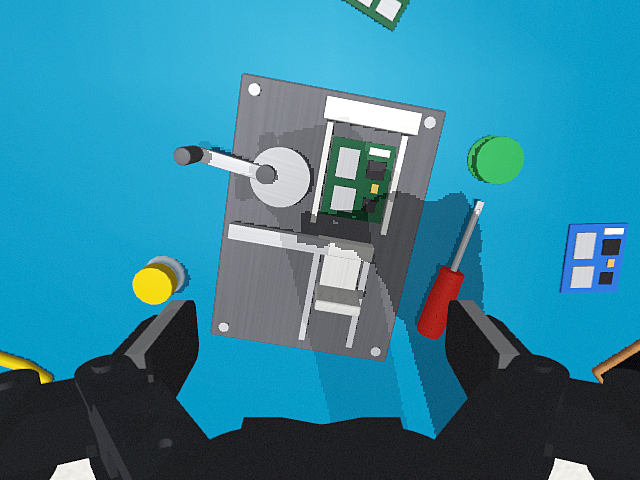

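The wrist view shows the plate with corners (243,73), (446,111), (212,333) and (385,360). The cam axis is near (265,174), the pin top near (184,155), the tab top near (337,308), and the larger green board sits between the jaws at (358,180).

```bash
cat >> h.py <<'E'
def fit(A,B): # B ~ R A + t (2D)
    a,b=A.mean(0),B.mean(0); U,_,Vt=np.linalg.svd((A-a).T@(B-b)); R=(Vt.T@U.T)
    return R,b-R@a
E
python3 - <<'E'
from h import *
z=dict(np.load("w0.npz")); im=z["im"]
hsv=cv2.cvtColor(im,cv2.COLOR_RGB2HSV)
# plate outline: non-saturated region in ROI
m=((hsv[:,:,1]<90)&(hsv[:,:,2]>25)).astype(np.uint8)*255
m[:60]=0;m[372:]=0;m[:,:205]=0;m[:,450:]=0
m=cv2.morphologyEx(m,cv2.MORPH_CLOSE,np.ones((15,15)));m=cv2.morphologyEx(m,cv2.MORPH_OPEN,np.ones((21,21)))
c=max(cv2.findContours(m,0,2)[0],key=cv2.contourArea); print("quad",cv2.approxPolyDP(c,12,True).reshape(-1,2).tolist())
uv=[(243,73),(446,111),(385,360),(212,333)]
W=onplane(z,uv,.012)[:,:2]
A=np.array([[.1,.115],[.1,-.065],[-.15,-.065],[-.15,.115]])
R,t=fit(A,W); print("R",R.round(4).tolist(),"t",t.round(4),"yaw",np.degrees(np.arctan2(R[1,0],R[0,0])),"res mm",((W-(A@R.T+t))*1e3).round(1).tolist())
np.savez("fix.npz",R=R,t=t)
f=lambda uv,h:((onplane(z,uv,h)[:,:2]-t)@R*1e3).round(1)
print("axis",f([(265,174)],.037),"pin",f([(184,155)],.072),"tab rear top",f([(315,311),(358,315)],.06))
print("jaw",f([(324,117),(418,135)],.032),"board",f([(335,136),(392,148)],.016),"jar",f([(153,283)],.034),"spool",f([(497,160)],.025))
print("depth pin,tab,axis z", [ (z["position"]+ray(z,[u])[0]*z["d"][u[1],u[0]]).round(4).tolist() for u in [(184,155),(337,309),(265,174),(230,300)]])
cr=cv2.resize(im[60:370,160:460],None,fx=1.9,fy=1.9,interpolation=2); cv2.imwrite("pics/w0c.png",cr[:,:,::-1])
E
```

```text
quad [[242, 77], [213, 334], [385, 358], [440, 111]]
R [[0.9842, 0.1773], [-0.1773, 0.9842]] t [ 0.5735 -0.0193] yaw -10.212238459347047 res mm [[-1.7, -1.1], [-1.2, 1.4], [2.0, 1.2], [0.9, -1.5]]
axis [[20.5 80.4]] pin [[ 28.6 138.2]] tab rear top [[-85.   19.1]
 [-82.3 -18. ]]
jaw [[ 74.7  39.6]
 [ 74.1 -40.1]] board [[ 61.   27.4]
 [ 59.7 -23.8]] jar [[-95.5 167.7]] spool [[  65.8 -113.8]]
depth pin,tab,axis z [[0.6261, 0.1112, 0.0734], [0.495, -0.0043, 0.0599], [0.6081, 0.056, 0.0389], [0.4828, 0.0987, 0.0121]]
```

View pics/w0c.png

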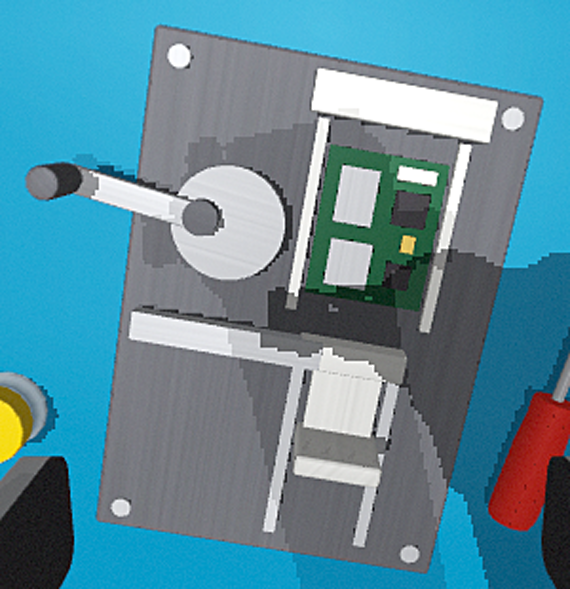

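The crop confirms the larger green board between the jaws. Cam is about 1.71 rad and slide about 6 mm. Next: turn the cam with closed fingers.

```bash
cat >> h.py <<'E'
F=np.load("fix.npz") if __import__("os").path.exists("fix.npz") else None
if F is not None:
    RF,tF=F["R"],F["t"]
    P=lambda x,y,z: np.r_[RF@np.array([x,y])+tF,z]
    RT=np.block([[RF,np.zeros((2,1))],[np.zeros((1,2)),1]])@np.array([[0,1,0],[0,0,-1],[-1,0,0.]])
E
cat > cam.py <<'E'
from h import *
H=np.array([.011,.0145]); r=.007; C=np.array([.021,.080]); Z=.078
def centre(th,extra=0):
    pin=C+.060*np.array([np.cos(th),np.sin(th)]); n=np.array([np.sin(th),-np.cos(th)]) # finger side of pin
    s=np.linspace(0,.05,501); q=np.abs(s[:,None]*n)-H
    d=np.linalg.norm(np.maximum(q,0),axis=1)
    return pin+n*(s[np.argmax(d>=r)]+extra)
command_gripper(0.0,20)
a=P(*centre(np.radians(82),.02),Z)
movep(a+[0,0,.09],RT); move_l(a)
f0=np.array(sense()["wrist_force"]); print(f0.round(2),sense()["finger_gap"])
mx=0
for th in np.radians(np.linspace(82,180,15)):
    move_l(P(*centre(th),Z),RT,feed=.08)
    f=np.array(sense()["wrist_force"])-f0; print(round(np.degrees(th)),f.round(1))
    if np.linalg.norm(f)>25: print("high");break
c=centre(th)
move_l(P(c[0],c[1]+.03,Z)); move_l(P(c[0],c[1]+.03,.2)); 
movep(P(-.02,.03,.27),RT)
im,d,p=wrist(); cv2.imwrite("pics/w1.png",im[:,:,::-1]); np.savez("w1.npz",im=im,d=d,**p)
print(sense()["time_s"])
E
python3 cam.py
```

```text
[ 0.47  0.34 -0.8 ] 4.665780655364386e-05
82 [-0.9 -0.6  0.8]
89 [ 0.4 -0.9  1. ]
96 [-1.   0.4  1.2]
103 [ 0.3 -1.   0.4]
110 [ 0.5 -0.4  0.6]
117 [-0.1 -0.1  0.6]
124 [0.1 0.  1.2]
131 [-0.2  0.4  1.3]
138 [ 0.7 -1.2  1.6]
145 [ 0.3 -0.2  1. ]
152 [-0.3 -0.3  0.9]
159 [-0.2 -0.3  0.8]
166 [-0.7 -0.6  0.4]
173 [-1.7 -1.2  1.4]
180 [-0.8  0.2  1.3]
10.6167
```

View pics/w1.png

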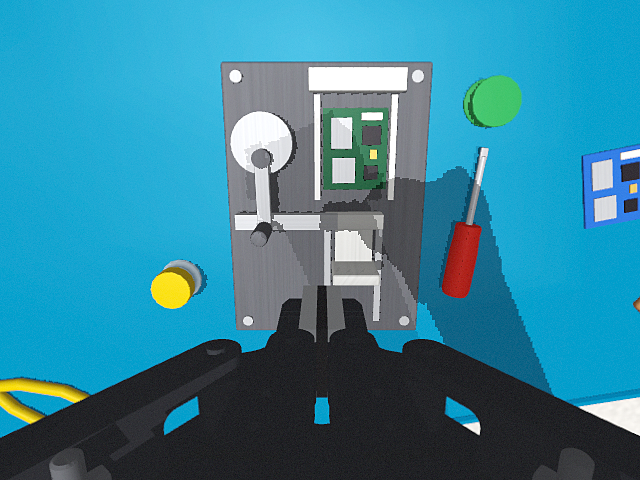

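The handle now points straight back, with the pin top at about (258,236) and the axis at (262,157). The board hasn't moved. I'll check the angle, then push the tab.

```bash
cat > tab.py <<'E'
from h import *
z=dict(np.load("w1.npz"))
f=lambda uv,h:(onplane(z,uv,h)[:,:2]-tF)@RF
a,b=f([(262,157)],.037)[0],f([(258,237)],.072)[0]
ang=np.arctan2(-(b-a)[1]*-1,-(b-a)[0])
print("axis",a,"pin",b,"cam",ang,"tab",f([(333,285),(379,285)],.06))
W=onplane(z,[(221,62),(432,62),(413,329),(236,330)],.012)[:,:2]; print("corners",((W-tF)@RF*1e3).round(1).tolist())
assert abs(ang)<.2
Z=.065
movep(P(-.125,0,.16),RT); move_l(P(-.125,0,Z))
f0=np.array(sense()["wrist_force"])
hit=move_l(P(-.0585,0,Z),feed=.03,until_force=14)
s=sense(); print(hit,((np.array(s["position"])[:2]-tF)@RF).round(4),(np.array(s["wrist_force"])-f0).round(1),s["time_s"])
E
python3 tab.py
```

```text
axis [0.02126316 0.07908298] pin [-0.03828581  0.07969614] cam 0.010296291164131345 tab [[-0.08350996  0.02013005]
 [-0.08359366 -0.01867093]]
corners [[98.4, 114.1], [97.9, -63.6], [-149.5, -61.2], [-150.3, 115.5]]
False [-0.0616 -0.0001] [-9.7  2.1  7. ] 14.4333
```

```bash
python3 - <<'E'
from h import *
hit=move_l(P(-.054,0,.065),feed=.02,until_force=15)
s=sense(); print(hit,((np.array(s["position"])[:2]-tF)@RF).round(4),np.round(s["wrist_force"],1))
move_l(P(-.11,0,.065),feed=.08); move_l(P(-.11,0,.2))
movep(P(-.02,.03,.27),RT)
im,d,p=wrist(); np.savez("w2.npz",im=im,d=d,**p)
cv2.imwrite("pics/w2.png",cv2.resize(im[50:345,200:450],None,fx=2,fy=2,interpolation=2)[:,:,::-1])
print(sense()["time_s"])
E
```

```text
False [-0.0614 -0.0001] [-17.4   4.3  13.4]
17.3
```

View pics/w2.png

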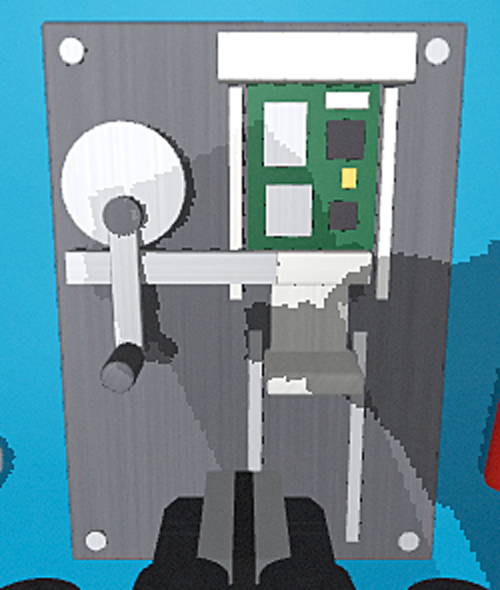

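The board is butted against the fixed jaw (crop row ~83), the moving jaw is against it, and the handle points back. One numeric check before handing in.

```bash
python3 - <<'E'
from h import *
z=dict(np.load("w2.npz"))
f=lambda uv,h:((onplane(z,np.array(uv)/2+[200,50],h)[:,:2]-tF)@RF*1e3).round(1).tolist()
print("tab rear top",f([(268,394),(362,394)],.06),"pin",f([(118,377)],.072),"axis",f([(123,215)],.037),"board front",f([(250,84),(375,84)],.016),"jaw top rear",f([(220,80),(412,80)],.032),"board rear",f([(248,250)],.016))
print(np.abs(sense()["qd"]).max()); finish_job()
E
```

```text
tab rear top [[-50.4, 19.7], [-50.4, -18.9]] pin [[-39.9, 79.1]] axis [[20.3, 79.7]] board front [[73.3, 26.9], [73.3, -26.0]] jaw top rear [[73.6, 39.2], [73.6, -38.5]] board rear [[3.4, 27.7]]
0.02248423852559844
the job is handed in; nothing more can be done
```

I turned the cam to its low point with the closed fingers. I then pushed the slide forward by its tab until the board was closed against the fixed jaw, and handed the job in at about 17 s of the 51 s allowed. `finish_job()` gives no verdict, so success rests on my own checks below.

- **Cam:** it read about 0.01 rad before the slide was pushed. In the last picture the pin is straight behind the axis, also about 0.01 rad.
- **Slide:** it was still back at about 6.5 mm when the cam reached low. After the push, the rear face of the tab is at fixture x of about -50.4 mm, which is a slide travel of about 39.6 mm. The push ended stalled at about 17–22 N.
- **Board:** its front edge measured 73.3 mm against 73.6 mm for the jaw face. The true jaw face is at 75 mm, so both readings share the calibration offset of 1–2 mm. They put the edge about 0.3 mm from the jaw. I did not measure the board's height; it looked flat in the picture.
- **Other things:** I re-measured none of the bystanders. Those I could see after the cam was turned looked undisturbed, and every contact was with the pin or the tab. The arm finished clear, above the fixture.

No check failed. The 14 and 15 N force stops never triggered. The tool simply stalled short of the commanded point, which fits the board being closed.

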